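# Pack the sample kit into the bench rack

### The job

Pack the sample kit into the white rack, each container upright and fully down in its own well: the glass jar of grey bits in the largest well, the short black-capped amber phial in the next, the white capped pot in the third and the small black-capped vial in the smallest. Set them down gently, without dropping or tipping any. Leave the look-alikes (taller teal-capped phial, open translucent cup, small black block, wide white jar) and the dropping bottle standing where they are.

Things in the scene. Friction and masses are not known exactly. Their poses are not given: they have to be found in the camera images.
- caddy: Fixed white plastic rack, 104 x 290 x 24 mm (x, y, z), a steel loop on each end (318 mm in all). Origin: centre of its underside, z up. Four round wells with dark floors in a row along its y, at x = 0: y = -95 mm, diameter 80; y = -12, diameter 62; y = +58, diameter 54; y = +116, diameter 38. Wells are 16 mm deep: floor 8 mm, mouth 24 mm above the bench.
- lidded_jar: Clear glass jar of grey bits with a white lid, 64 mm across, 68 mm tall, lid (60 mm across) from 56 mm up. About 0.16 kg. TO BE PACKED, in the 80 mm well. Stands upright and loose on the bench; origin at the centre of its underside, z up.
- short_phial: Short amber phial with a black screw cap, body 44 mm across, 91 mm tall, narrowing to the cap in its upper half. About 0.06 kg. TO BE PACKED, in the 62 mm well. Stands upright and loose on the bench; origin at the centre of its underside, z up.
- white_pot: White plastic pot with an overhanging white cap, 40 mm across at the cap and slightly less below, 57 mm tall. About 0.03 kg. TO BE PACKED, in the 54 mm well. Stands upright and loose on the bench; origin at the centre of its underside, z up.
- capped_vial: Small clear glass vial with a black cap, 22 mm across, 45 mm tall, about 0.02 kg. TO BE PACKED, in the 38 mm well. Stands upright and loose on the bench; origin at the centre of its underside, z up.
- tall_phial: Look-alike, stays out: taller amber phial with a teal cap, 44 mm across, 107 mm tall. Stands upright and loose on the bench; origin at the centre of its underside, z up.
- open_cup: Look-alike, stays out: open tapered translucent cup, 54 mm across, 41 mm tall. Stands upright and loose on the bench; origin at the centre of its underside, z up.
- black_block: Look-alike, stays out: small plain black block, 40 x 55 mm, 34 mm tall. Stands upright and loose on the bench; origin at the centre of its underside, z up.
- big_jar: Look-alike, stays out: wide white jar with a white lid, 76 mm across, 88 mm tall. Stands upright and loose on the bench; origin at the centre of its underside, z up.
- dropper: Bystander, stays out: clear dropping bottle with a green rubber teat, 53 mm across, 144 mm tall. Stands upright and loose on the bench; origin at the centre of its underside, z up.
Things that resemble listed ones, but are neither listed nor needed, are in the scene too. Several things have the shape of the white_pot; the one meant has the colours described above.

How it is judged:
By the outcome, as a careful person would: the job done as asked, in the order asked, and still so for the second after the job is handed in, with the robot touching nothing.
It also fails if it takes over 144 s, if anything falls off the work surface, if the arm or the gripper's body presses on something with over 40 N, if the wrist force passes 120 N, or if a joint passes its speed limit or range.

### The arm

A 6-joint arm with a two-finger parallel gripper is mounted at the origin on a cart in front of the work surface, level with it; the furniture and walls round the work are solid. World frame = base frame: x ahead of the robot, y to its left, z up, the work surface at z = 0. Lengths are in m, angles in degrees, forces in N, time in s.
With the tool pointing down it reaches from about 0.375 to 0.9 m from the base axis. Payload 3.1 kg.
Tool frame: the origin (TCP) lies midway between the tips of the shut fingers; the grasp point (between the pads) lies 19 mm behind it (bot.hold_point_z is the distance from the TCP to the grasp point, in m); z points along the fingers, y is the line along which they close (so a half turn about z gives the same grasp; the last joint's range is limited). The gripper opens to 87 mm and grips with 3 to 60 N. Pads are 19 mm wide; open, the fingers measure 117 mm over their backs; the gripper's body (75 mm by 190 mm) begins 51 mm behind the grasp point.
Start: joints at [-82.248, 30.224, 82.088, -0, 67.689, -10.227], TCP at [0.193, -0.594, 0.223] pointing down, gripper open.
Joint ranges: [-176.69, 176.69], [-43.24, 126.21], [12.49, 139.97], [-82, 262], [0, 151.66], [-163.58, 163.58]. Speed limits (degrees/s): [159.86, 159.86, 180, 180, 180, 180].

### API

Orientations are given as a 3x3 rotation matrix whose columns are the frame's x, y, z axes.
In Python, from rig import read_state, optics, order, bot gives the robot as it stands.
- The arm moves only by the tool drive_tool, never from a script. Its argument "steps" is a list of rows, each a list of 7 numbers: the finger opening in mm, from 0 to 87, then the shift along the tool's x, y, z normalised to -1 to 1, where 1 is 0.12 m, then the turn, a rotation vector about the tool's x, y, z normalised to -1 to 1, where 1 is 1.5 rad. In form: [[jaw, tx, ty, tz, ax, ay, az], ...]. A call has 1 to 8 rows; each row is the pose to reach, as a shift and turn from the pose commanded when the call began, along the tool's axes at that moment; what a row does not reach only later rows make up. A row lasts 1/10 s, in which the tool goes at most 50 mm and 8.59 degrees, less where a joint would pass 70% of its speed; a pose out of reach is approached as far as the arm can. A call with a number of a shift or a turn outside -1 to 1 is refused whole. A call with a gripper value outside its range is refused whole. The fingers move at their own pace and stop on an object; the grip force is fixed at half the most. Time passes only in rows, so rows that repeat a pose let the fingers close. It gives the time, the measured TCP pose, the force, the opening and the grip force at its end, in the units of the state.
- read_state(): the state, without advancing time (a new reading comes with each control period).
- optics.capture(name): name is "scene" or "top" or "wrist"; returns a dict with "color" (480x640x3 uint8, blue, green, red), "range_z" (480x640 float32, m along the optical axis (not along the pixel's ray), 0 where there is no reading), "fx", "fy", "cx", "cy" (pixels), "rvec" (rotation vector, rad) and "tvec" (3), from world to camera coordinates, as OpenCV has them. Camera axes: x right, y down, z forward; pixel columns grow to the right and rows downward; lengths in m; the calibration is good to about 2 mm. A picture is of the moment at which its call begins.
- order.hand_in(): hands the job in; it is judged then, once.
The state is a dict: "time_s": time; "joint_positions": joint angles; "qvel": joint speeds; "tau": joint torques, N m; "position": TCP position; "tcp_rot": TCP orientation; "force": force on the tool from outside, world axes, zero at the start; "moment": the same for the moment, N m; "opening": opening from 0.0 (shut) to 1.0 (fully open); "grasp_force": force on a finger pad.
Only numpy, scipy, OpenCV 4.12 (cv2) and the standard library are available. Lean on these libraries where they do the work, as an engineer would, in place of code of your own. Each camera call takes 0.05 s, during which the arm holds its last target. There are 200 camera calls.

## Working session

There is one attempt and no reset: what is moved stays moved. The work goes in short steps, Python scripts to look and compute and a tool call to move; the robot and the scene stay as the last step left them, time stands still between calls to the robot, and variables do not carry over. Pictures are saved under pics/ and viewed, at most 14 in all, crops included, and the job is handed in when it is done.

Besides the shell and the picture viewer there is one more tool, called after "Emit:" in YAML: its name, and indented under it one key for each argument. drive_tool: Moves the arm, as the interface text tells. Scaled input: -1 to 1 covers 0.12 m each way for a shift and 1.5 rad each way for a turn. Its arguments: {"type":"object","properties":{"steps":{"type":"array"}},"required":["steps"]}

```bash
mkdir -p pics; cat > h.py <<'E'
import numpy as np,cv2
from rig import read_state,optics,order,bot
def cap(n,save=None):
    c=optics.capture(n)
    if save: cv2.imwrite('pics/'+save+'.png',c['color']); np.savez('pics/'+save+'.npz',**c)
    return c
def load(s): return dict(np.load('pics/'+s+'.npz'))
def pts(c):
    z=c['range_z'];v,u=np.mgrid[:z.shape[0],:z.shape[1]]
    P=np.stack([(u-c['cx'])/c['fx']*z,(v-c['cy'])/c['fy']*z,z],-1)
    R=cv2.Rodrigues(np.array(c['rvec'],float))[0]
    W=(P-np.array(c['tvec']).ravel())@R
    W[z<=0]=np.nan
    return W
E
python3 - <<'E'
from h import *
for n in ('scene','top'):
    c=cap(n,n);W=pts(c);print(n,c['fx'],c['tvec'].ravel() if hasattr(c['tvec'],'ravel') else c['tvec'], np.nanmedian(W.reshape(-1,3),0))
print(read_state())
E
```

```text
scene 530.0074096500708 [0.48339828 0.1423884  1.04996861] [0.51164064 0.07638761 0.01565105]
top 506.885495562596 [0.05467888 0.51750129 1.16264984] [0.5014345  0.04643381 0.00349034]
{'time_s': 0.1, 'joint_positions': array([-8.22490858e+01,  3.02744959e+01,  8.21499277e+01, -8.31670986e-05,
        6.76900650e+01, -1.02280302e+01]), 'qvel': array([-0.00070526, -0.07993209, -0.25132847,  0.00527829, -0.02604374,
        0.02685554]), 'tau': array([-4.04328739e-04, -4.40986097e+01, -1.77150589e+01,  6.33687736e-02,
        5.33748034e-02, -5.05046876e-05]), 'position': array([ 0.19284514, -0.59379848,  0.22165541]), 'tcp_rot': array([[ 9.51169890e-01,  3.08667729e-01, -2.70821652e-04],
       [ 3.08667645e-01, -9.51167895e-01,  1.97976515e-03],
       [ 3.53492753e-04, -1.96668689e-03, -9.99998004e-01]]), 'force': array([-0.16091714, -0.86922562, -0.158159  ]), 'moment': array([ 0.0250204, -0.0404067, -0.0471917]), 'grasp_force': 0.0, 'opening': 1.0015343170263633}
```

View pics/scene.png

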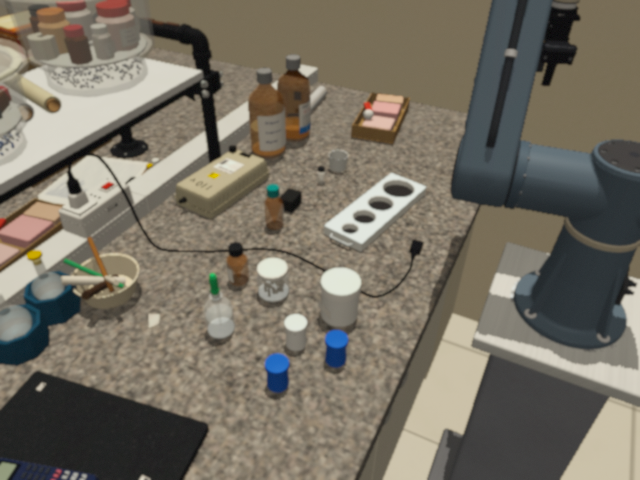

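View pics/top.png

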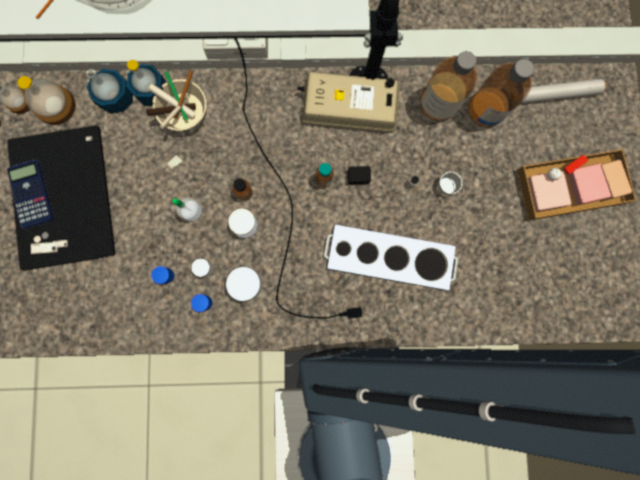

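The scene view shows the rack at about (376,210). The top view has the short phial at (241,188), jar (242,222), white pot (200,268), vial (414,181) and rack wells from (343,248) to (431,264). Next I'll enlarge and measure.

```bash
python3 - <<'E'
from h import *
c=load('top');W=pts(c);im=c['color']
a=im[165:315,140:270];b=im[165:315,320:470]
cv2.imwrite('pics/cr1.png',cv2.resize(np.hstack([a,b]),None,fx=2.8,fy=3.0,interpolation=3)[:,:800] if 0 else cv2.resize(np.hstack([a,b]),(784,420),interpolation=cv2.INTER_CUBIC))
s=load('scene');cv2.imwrite('pics/cr2.png',cv2.resize(s['color'][140:380,190:450],(780,600)[:2] if 0 else (650,600),interpolation=cv2.INTER_CUBIC))
for n,(u,v) in dict(jar=(242,222),ph=(241,186),pot=(200,268),vial=(414,180),tall=(324,170),cup=(449,184),blk=(358,175),big=(243,284),drop=(187,209),w1=(431,264),w2=(397,258),w3=(368,253),w4=(343,248),rim=(413,250),blueA=(161,275),blueB=(200,303)).items(): print(n,W[v-1:v+2,u-1:u+2].reshape(-1,3).mean(0).round(3))
# clusters by height, both cams
for nm in('top','scene'):
    d=load(nm);w=pts(d);m=((w[...,2]>.012)&(w[...,2]<.16)&(w[...,0]>.3)&(w[...,0]<.72)&(abs(w[...,1])<.45)).astype(np.uint8)
    k,l,st,ce=cv2.connectedComponentsWithStats(m,connectivity=4)
    for i in range(1,k):
        if st[i,4]>25:
            p=w[l==i];zt=np.percentile(p[:,2],95);t=p[p[:,2]>zt-.006];print(nm,ce[i].round(),st[i,4],'ztop %.3f'%zt,'c',((t.min(0)+t.max(0))/2).round(3)[:2],'ext',np.ptp(t,0).round(3)[:2])
E
```

```text
jar [0.539 0.221 0.069]
ph [0.617 0.22  0.094]
pot [0.436 0.318 0.057]
vial [ 0.634 -0.184  0.048]
tall [0.647 0.031 0.107]
cup [ 0.632 -0.279  0.003]
blk [ 0.652 -0.052  0.035]
big [0.397 0.217 0.089]
drop [0.57  0.345 0.076]
w1 [ 0.436 -0.222  0.011]
w2 [ 0.452 -0.141  0.01 ]
w3 [ 0.466 -0.072  0.011]
w4 [ 0.479 -0.012  0.012]
rim [ 0.469 -0.178  0.024]
blueA [0.422 0.406 0.058]
blueB [0.357 0.318 0.057]
top [324. 174.] 367 ztop 0.110 c [0.652 0.03 ] ext [0.029 0.025]
top [359. 174.] 409 ztop 0.039 c [ 0.657 -0.055] ext [0.04  0.054]
top [520. 169.] 31 ztop 0.044 c [ 0.661 -0.449] ext [0.012 0.002]
top [451. 181.] 230 ztop 0.044 c [ 0.63  -0.272] ext [0.053 0.053]
top [413. 181.] 96 ztop 0.050 c [ 0.637 -0.185] ext [0.019 0.018]
top [242. 188.] 338 ztop 0.095 c [0.623 0.224] ext [0.028 0.028]
top [187. 208.] 544 ztop 0.139 c [0.578 0.356] ext [0.011 0.014]
top [242. 222.] 661 ztop 0.073 c [0.542 0.224] ext [0.059 0.057]
top [387. 256.] 3749 ztop 0.029 c [ 0.456 -0.124] ext [0.156 0.304]
top [201. 267.] 285 ztop 0.061 c [0.44 0.32] ext [0.039 0.039]
top [162. 274.] 308 ztop 0.061 c 
[... 413 characters left out ...]
83] ext [0.02  0.021]
scene [372. 212.] 2855 ztop 0.028 c [ 0.451 -0.123] ext [0.159 0.307]
scene [279. 203.] 1014 ztop 0.107 c [0.646 0.032] ext [0.028 0.028]
scene [416. 247.] 176 ztop 0.020 c [ 0.323 -0.019] ext [0.027 0.065]
scene [237. 263.] 746 ztop 0.092 c [0.62  0.226] ext [0.029 0.028]
scene [273. 278.] 1170 ztop 0.071 c [0.538 0.225] ext [0.058 0.059]
scene [340. 295.] 1979 ztop 0.091 c [0.394 0.22 ] ext [0.075 0.076]
scene [218. 310.] 1230 ztop 0.133 c [0.572 0.359] ext [0.013 0.014]
scene [296. 330.] 619 ztop 0.059 c [0.435 0.321] ext [0.038 0.041]
scene [336. 346.] 660 ztop 0.059 c [0.355 0.322] ext [0.039 0.043]
scene [277. 370.] 731 ztop 0.059 c [0.421 0.412] ext [0.041 0.04 ]
```

View pics/cr1.png

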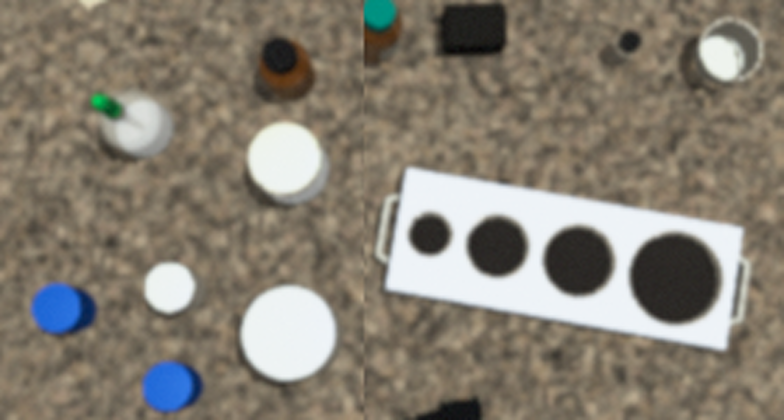

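View pics/cr2.png

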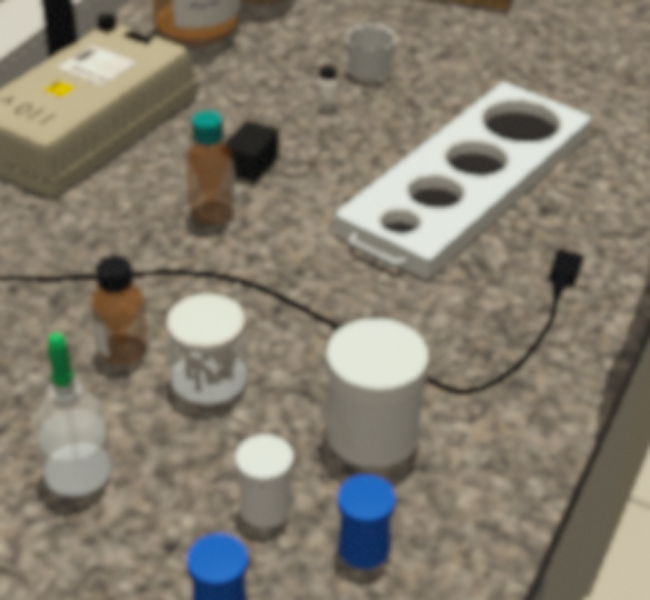

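The crops confirm the identities: short phial with black cap, jar with grey bits, white pot between two blue ones, and the clear vial near the cup. Next I'll fit the rack in both views.

```bash
cat >> h.py <<'E'
def rack(c):
    W=pts(c);m=((W[...,2]>.019)&(W[...,2]<.033)&(W[...,0]>.33)&(W[...,0]<.58)&(W[...,1]>-.32)&(W[...,1]<.08)&(c['color'].min(-1)>120)).astype(np.uint8)
    m=cv2.morphologyEx(m,cv2.MORPH_OPEN,np.ones((3,3)))
    cs=max(cv2.findContours(m,0,1)[0],key=cv2.contourArea)[:,0]
    p=W[cs[:,1],cs[:,0],:2].astype(np.float32)
    (cx,cy),(a,b),t=cv2.minAreaRect(p*1000)
    if a>b: a,b,t=b,a,t-90
    t=(t+90)%180-90
    R=np.array([[np.cos(np.radians(t)),-np.sin(np.radians(t))],[np.sin(np.radians(t)),np.cos(np.radians(t))]])
    w=[(R@[0,y]+[cx,cy]).round(1) for y in(-95,-12,58,116)]
    return (cx,cy,a,b,t),w
E
python3 - <<'E'
from h import *
for n in('top','scene'):
    c=load(n);r,w=rack(c);print(n,np.round(r,1),w)
    W=pts(c);d=(c['color'].max(-1)<75)
    for q in w:
        s=(np.hypot(W[...,0]*1000-q[0],W[...,1]*1000-q[1])<42)&d&(W[...,2]<.018)
        print((np.nanmin(W[s],0)/2+np.nanmax(W[s],0)/2).round(4)[:2],np.median(W[s][:,2]).round(4),s.sum())
E
```

```text
top [ 455.6 -125.9  105.   292.   -11.5] [array([ 436.6, -219. ]), array([ 453.2, -137.6]), array([467.1, -69. ]), array([478.7, -12.2])]
[ 0.4362 -0.2212] 0.0107 710
[ 0.4524 -0.1394] 0.0105 406
[ 0.4669 -0.0698] 0.0108 295
[ 0.4767 -0.0258] 0.0107 147
scene [ 450.9 -124.4  107.9  295.1  -11.8] [array([ 431.5, -217.4]), array([ 448.5, -136.2]), array([462.8, -67.7]), array([474.7, -10.9])]
[ 0.4362 -0.2295] 0.0103 193
[ 0.452  -0.1472] 0.0104 103
[ 0.466  -0.0773] 0.0103 76
[ 0.4773 -0.0186] 0.0106 15
```

Emit:
drive_tool:
  steps:
    - [87, 0.81, -0.93, 0, 0, 0, 0]
    - [87, 0.81, -0.93, 0, 0, 0, 0]
    - [87, 0.81, -0.93, 0, 0, 0, 0]
    - [87, 0.81, -0.93, 0, 0, 0, 0]

```text
time_s: 0.5
position: [0.252, -0.4505, 0.2215]
tcp_rot: [[0.95, 0.313, -0.001], [0.313, -0.95, 0.009], [0.002, -0.009, -1.0]]
force: [0.6, -0.2, -0.8]
opening: 1.002
grasp_force: 0.0
```

Emit:
drive_tool:
  steps:
    - [87, 0.81, -0.93, 0, 0, 0, 0]
    - [87, 0.81, -0.93, 0, 0, 0, 0]
    - [87, 0.81, -0.93, 0, 0, 0, 0]
    - [87, 0.81, -0.93, 0, 0, 0, 0]

```text
time_s: 0.9
position: [0.3091, -0.316, 0.222]
tcp_rot: [[0.95, 0.314, -0.002], [0.314, -0.95, 0.006], [-0.0, -0.006, -1.0]]
force: [-0.7, -0.1, -0.1]
opening: 1.003
grasp_force: 0.0
```

Emit:
drive_tool:
  steps:
    - [87, 0.81, -0.93, 0, 0, 0, 0]
    - [87, 0.81, -0.93, 0, 0, 0, 0]
    - [87, 0.81, -0.93, 0, 0, 0, 0]
    - [87, 0.81, -0.93, 0, 0, 0, 0]

```text
time_s: 1.3
position: [0.3675, -0.1816, 0.2223]
tcp_rot: [[0.949, 0.315, -0.001], [0.315, -0.949, 0.003], [-0.0, -0.003, -1.0]]
force: [-0.7, -0.6, -0.5]
opening: 0.999
grasp_force: 0.0
```

Emit:
drive_tool:
  steps:
    - [87, 0.81, -0.93, 0, 0, 0, 0]
    - [87, 0.81, -0.93, 0, 0, 0, 0]
    - [87, 0.81, -0.93, 0, 0, 0, 0]
    - [87, 0.81, -0.93, 0, 0, 0, 0]

```text
time_s: 1.7
position: [0.4269, -0.0467, 0.2227]
tcp_rot: [[0.949, 0.315, 0.002], [0.315, -0.949, 0.001], [0.002, -0.0, -1.0]]
force: [0.2, -0.1, 0.1]
opening: 1.001
grasp_force: 0.0
```

Emit:
drive_tool:
  steps:
    - [87, 0.81, -0.93, 0, 0, 0, 0]
    - [87, 0.81, -0.93, 0, 0, 0, 0]
    - [87, 0.81, -0.93, 0, 0, 0, 0]
    - [87, 0.81, -0.93, 0, 0, 0, 0]
    - [87, 0.81, -0.93, 0, 0, 0, 0]
    - [87, 0.81, -0.93, 0, 0, 0, 0]

```text
time_s: 2.3
position: [0.4829, 0.0844, 0.2223]
tcp_rot: [[0.952, 0.307, -0.001], [0.307, -0.952, -0.001], [-0.001, 0.0, -1.0]]
force: [0.2, -0.6, 0.3]
opening: 1.001
grasp_force: 0.0
```

Emit:
drive_tool:
  steps:
    - [87, 0.81, -0.96, 0, 0, 0, 0]
    - [87, 0.81, -0.96, 0, 0, 0, 0]
    - [87, 0.81, -0.96, 0, 0, 0, 0]
    - [87, 0.81, -0.96, 0, 0, 0, 0]
    - [87, 0.81, -0.96, 0, 0, 0, 0]
    - [87, 0.81, -0.96, 0, 0, 0, 0]
    - [87, 0.81, -0.96, 0, 0, 0, 0]

```text
time_s: 3.0
position: [0.5394, 0.2237, 0.2225]
tcp_rot: [[0.952, 0.306, -0.001], [0.306, -0.952, -0.001], [-0.001, 0.0, -1.0]]
force: [1.2, -0.9, 0.5]
opening: 0.999
grasp_force: 0.0
```

```bash
cat >> h.py <<'E'
def clus(c,x0=.3,x1=.72,y0=-.45,y1=.45,zmin=.02,zmax=.16):
    w=pts(c);m=((w[...,2]>zmin)&(w[...,2]<zmax)&(w[...,0]>x0)&(w[...,0]<x1)&(w[...,1]>y0)&(w[...,1]<y1)).astype(np.uint8)
    k,l,st,ce=cv2.connectedComponentsWithStats(m,connectivity=4)
    for i in range(1,k):
        if st[i,4]>150:
            p=w[l==i];zt=np.percentile(p[:,2],95);t=p[p[:,2]>zt-.006];print(ce[i].round(),st[i,4],'ztop %.3f'%zt,'c',((t.min(0)+t.max(0))/2).round(4)[:2],'ext',np.ptp(t,0).round(3)[:2])
E
python3 - <<'E'
from h import *
c=cap('wrist','w1');clus(c);print(read_state()['position'])
E
```

```text
[187. 142.] 3791 ztop 0.139 c [0.5769 0.3579] ext [0.014 0.014]
[338. 138.] 1831 ztop 0.090 c [0.6228 0.2269] ext [0.029 0.029]
[569. 182.] 5476 ztop 0.105 c [0.6509 0.0327] ext [0.029 0.03 ]
[312. 220.] 3482 ztop 0.067 c [0.5411 0.2257] ext [0.059 0.059]
[110. 270.] 1696 ztop 0.055 c [0.424  0.4121] ext [0.041 0.04 ]
[196. 280.] 1210 ztop 0.055 c [0.4381 0.3232] ext [0.041 0.036]
[490. 300.] 876 ztop 0.023 c [ 0.5   -0.009] ext [0.068 0.062]
[278. 318.] 1370 ztop 0.076 c [0.4285 0.2297] ext [0.015 0.04 ]
[274. 375.] 1902 ztop 0.087 c [0.3865 0.2192] ext [0.05  0.072]
[0.53956472 0.22395234 0.22265952]
```

View pics/w1.png

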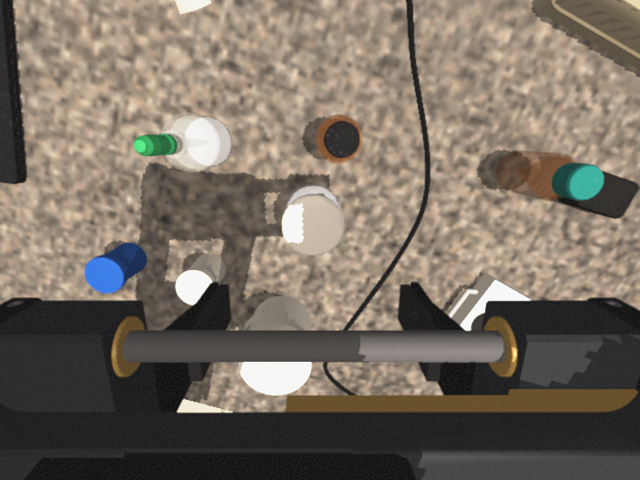

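Wrist view: the jar at (312,220), phial cap at (341,138) and pot at (196,285) agree with the other views within 2 mm. I'll descend on the jar.

Emit:
drive_tool:
  steps:
    - [87, 0.01, 0, 0.4, 0, 0, -0.07]
    - [87, 0.01, 0, 0.8, 0, 0, -0.14]
    - [87, 0.01, 0, 0.97, 0, 0, -0.14]
    - [87, 0.01, 0, 0.97, 0, 0, -0.14]
    - [87, 0.01, 0, 0.97, 0, 0, -0.14]

```text
time_s: 3.55
position: [0.5415, 0.2256, 0.1067]
tcp_rot: [[0.867, 0.499, 0.0], [0.499, -0.867, 0.0], [0.0, 0.0, -1.0]]
force: [0.6, 0.8, -0.3]
opening: 1.003
grasp_force: 0.0
```

Emit:
drive_tool:
  steps:
    - [87, 0, 0, 0.15, 0, 0, 0]
    - [87, 0, 0, 0.3, 0, 0, 0]
    - [87, 0, 0, 0.45, 0, 0, 0]
    - [87, 0, 0, 0.6, 0, 0, 0]
    - [87, 0, 0, 0.67, 0, 0, 0]
    - [87, 0, 0, 0.67, 0, 0, 0]
    - [87, 0, 0, 0.67, 0, 0, 0]

```text
time_s: 4.25
position: [0.5422, 0.2264, 0.0271]
tcp_rot: [[0.866, 0.5, 0.003], [0.5, -0.866, 0.001], [0.002, 0.001, -1.0]]
force: [0.1, -0.8, -0.5]
opening: 1.001
grasp_force: 0.0
```

Emit:
drive_tool:
  steps:
    - [60, 0, 0, 0, 0, 0, 0]
    - [60, 0, 0, 0, 0, 0, 0]
    - [60, 0, 0, 0, 0, 0, 0]
    - [60, 0, 0, 0, 0, 0, 0]
    - [60, 0, 0, 0, 0, 0, 0]
    - [60, 0, 0, 0, 0, 0, 0]
    - [60, 0, 0, 0, 0, 0, 0]
    - [60, 0, 0, 0, 0, 0, 0]

```text
time_s: 5.05
position: [0.5414, 0.2261, 0.026]
tcp_rot: [[0.866, 0.5, 0.001], [0.5, -0.866, -0.0], [0.001, 0.001, -1.0]]
force: [0.8, -1.6, 2.7]
opening: 0.704
grasp_force: 30.0
```

Emit:
drive_tool:
  steps:
    - [60, 0, 0, -0.05, 0, 0, 0]
    - [60, 0, 0, -0.15, 0, 0, 0]
    - [60, 0, 0, -0.3, 0, 0, 0]
    - [60, 0, 0, -0.45, 0, 0, 0]
    - [60, 0, 0, -0.6, 0, 0, 0]
    - [60, 0, 0, -0.66, 0, 0, 0]
    - [60, 0, 0, -0.66, 0, 0, 0]

```text
time_s: 5.75
position: [0.5416, 0.2266, 0.1064]
tcp_rot: [[0.866, 0.5, 0.003], [0.5, -0.866, 0.001], [0.003, 0.001, -1.0]]
force: [0.9, -0.5, -2.2]
opening: 0.7
grasp_force: 29.9
```

Emit:
drive_tool:
  steps:
    - [60, -0.09, 0.09, 0, 0, 0, 0]
    - [60, -0.22, 0.23, 0, 0, 0, 0]
    - [60, -0.35, 0.37, 0, 0, 0, 0]
    - [60, -0.48, 0.51, 0, 0, 0, 0]
    - [60, -0.61, 0.64, 0, 0, 0, 0]
    - [60, -0.74, 0.78, 0, 0, 0, 0]
    - [60, -0.87, 0.92, 0, 0, 0, 0]

```text
time_s: 6.45
position: [0.5039, 0.0768, 0.1039]
tcp_rot: [[0.866, 0.5, -0.003], [0.5, -0.866, -0.0], [-0.003, -0.002, -1.0]]
force: [0.2, -1.3, -2.1]
opening: 0.701
grasp_force: 29.9
```

Emit:
drive_tool:
  steps:
    - [60, -0.15, 0.15, 0, 0, 0, 0]
    - [60, -0.29, 0.31, 0, 0, 0, 0]
    - [60, -0.44, 0.46, 0, 0, 0, 0]
    - [60, -0.58, 0.61, 0, 0, 0, 0]
    - [60, -0.73, 0.77, 0, 0, 0, 0]
    - [60, -0.87, 0.92, 0, 0, 0, 0]

```text
time_s: 7.05
position: [0.4687, -0.0707, 0.104]
tcp_rot: [[0.866, 0.5, -0.003], [0.5, -0.866, 0.001], [-0.002, -0.002, -1.0]]
force: [0.4, -0.4, -1.9]
opening: 0.701
grasp_force: 29.9
```

Emit:
drive_tool:
  steps:
    - [60, -0.15, 0.15, 0, 0, 0, 0]
    - [60, -0.29, 0.31, 0, 0, 0, 0]
    - [60, -0.44, 0.46, 0, 0, 0, 0]
    - [60, -0.58, 0.61, 0, 0, 0, 0]
    - [60, -0.73, 0.77, 0, 0, 0, 0]
    - [60, -0.82, 0.87, 0, 0, 0, 0]
    - [60, -0.87, 0.92, 0, 0, 0, 0]
    - [60, -0.87, 0.92, 0, 0, 0, 0]

```text
time_s: 7.85
position: [0.4344, -0.2179, 0.1044]
tcp_rot: [[0.867, 0.498, -0.001], [0.498, -0.867, 0.001], [-0.001, -0.001, -1.0]]
force: [0.1, 0.0, -1.8]
opening: 0.701
grasp_force: 29.9
```

```bash
python3 - <<'E'
from h import *
c=cap('wrist','w2');clus(c,zmin=.012);s=read_state();print(s['position'],s['force'],s['opening'],s['grasp_force'],rack(c))
cap('scene','s2')
E
```

```text
[208. 170.] 51404 ztop 0.144 c [ 0.4448 -0.2128] ext [0.044 0.078]
[558.  38.] 4579 ztop 0.039 c [ 0.6261 -0.2708] ext [0.05  0.054]
[ 31. 250.] 1648 ztop 0.016 c [ 0.3268 -0.0287] ext [0.029 0.045]
[225. 373.] 527 ztop 0.159 c [ 0.4146 -0.1889] ext [0.014 0.008]
[312. 377.] 4013 ztop 0.145 c [ 0.4236 -0.2221] ext [0.039 0.052]
[402. 373.] 528 ztop 0.159 c [ 0.4502 -0.25  ] ext [0.013 0.008]
[ 0.43445135 -0.2169555   0.10441123] [-0.15734074  1.18160779 -2.13414487] 0.7009359174835428 29.927887012891006 ((454.0705871582031, -123.00747680664062, 104.69453430175781, 291.1336364746094, -11.5250244140625), [array([ 435.1, -216.1]), array([ 451.7, -134.8]), array([465.7, -66.2]), array([477.2,  -9.3])])
```

View pics/w2.png

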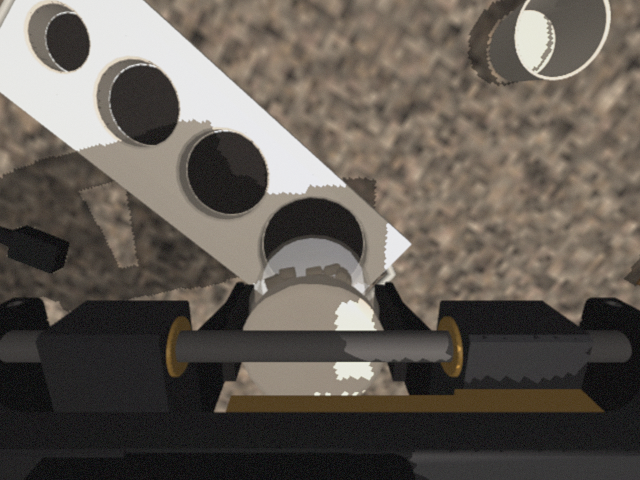

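Wrist view: the jar is centred in closing over the 80 mm well (around (312,240)), and the rack fit agrees within 2 mm. Now lowering.

Emit:
drive_tool:
  steps:
    - [60, 0, 0, 0.08, 0, 0, 0]
    - [60, 0, 0, 0.18, 0, 0, 0]
    - [60, 0, 0, 0.28, 0, 0, 0]
    - [60, 0, 0, 0.38, 0, 0, 0]
    - [60, 0, 0, 0.46, 0, 0, 0]
    - [60, 0, 0, 0.52, 0, 0, 0]
    - [60, 0, 0, 0.55, 0, 0, 0]
    - [60, 0, 0, 0.56, 0, 0, 0]

```text
time_s: 8.75
position: [0.4354, -0.2171, 0.0373]
tcp_rot: [[0.866, 0.5, -0.0], [0.5, -0.866, 0.0], [-0.0, -0.001, -1.0]]
force: [0.2, -0.5, -1.9]
opening: 0.701
grasp_force: 29.9
```

Emit:
drive_tool:
  steps:
    - [60, 0, 0, 0.005, 0, 0, 0]
    - [60, 0, 0, 0.01, 0, 0, 0]
    - [60, 0, 0, 0.015, 0, 0, 0]
    - [60, 0, 0, 0.015, 0, 0, 0]
    - [60, 0, 0, 0.015, 0, 0, 0]

```text
time_s: 9.25
position: [0.4355, -0.2173, 0.0361]
tcp_rot: [[0.866, 0.5, 0.0], [0.5, -0.866, -0.0], [0.0, 0.0, -1.0]]
force: [-0.0, 0.4, -2.8]
opening: 0.706
grasp_force: 29.9
```

Emit:
drive_tool:
  steps:
    - [60, 0, 0, 0.006, 0, 0, 0]
    - [60, 0, 0, 0.012, 0, 0, 0]
    - [60, 0, 0, 0.014, 0, 0, 0]
    - [60, 0, 0, 0.014, 0, 0, 0]

```text
time_s: 9.65
position: [0.4354, -0.2171, 0.0342]
tcp_rot: [[0.866, 0.5, -0.0], [0.5, -0.866, 0.0], [-0.0, -0.0, -1.0]]
force: [-0.1, -0.8, -2.6]
opening: 0.707
grasp_force: 29.9
```

Emit:
drive_tool:
  steps:
    - [60, 0, 0, 0.004, 0, 0, 0]
    - [60, 0, 0, 0.008, 0, 0, 0]
    - [60, 0, 0, 0.008, 0, 0, 0]

```text
time_s: 9.95
position: [0.4354, -0.2171, 0.0339]
tcp_rot: [[0.866, 0.5, 0.0], [0.5, -0.866, -0.0], [0.0, 0.0, -1.0]]
force: [-0.9, 0.8, 4.7]
opening: 0.703
grasp_force: 30.0
```

Emit:
drive_tool:
  steps:
    - [60, 0, 0, 0.004, 0, 0, 0]
    - [60, 0, 0, 0.008, 0, 0, 0]
    - [60, 0, 0, 0.008, 0, 0, 0]

```text
time_s: 10.25
position: [0.4355, -0.2172, 0.0339]
tcp_rot: [[0.866, 0.5, 0.001], [0.5, -0.866, -0.001], [0.0, 0.001, -1.0]]
force: [-2.2, 1.7, 13.5]
opening: 0.701
grasp_force: 30.2
```

Emit:
drive_tool:
  steps:
    - [60, 0, 0, -0.01, 0, 0, 0]
    - [64, 0, 0, -0.01, 0, 0, 0]
    - [68, 0, 0, -0.01, 0, 0, 0]
    - [75, 0, 0, -0.01, 0, 0, 0]
    - [80, 0, 0, -0.01, 0, 0, 0]
    - [80, 0, 0, -0.01, 0, 0, 0]
    - [80, 0, 0, -0.01, 0, 0, 0]

```text
time_s: 10.95
position: [0.4354, -0.2172, 0.0334]
tcp_rot: [[0.866, 0.5, -0.0], [0.5, -0.866, 0.0], [-0.0, -0.0, -1.0]]
force: [-0.9, 0.4, 0.6]
opening: 0.912
grasp_force: 0.0
```

Emit:
drive_tool:
  steps:
    - [80, 0, 0, -0.1, 0, 0, 0]
    - [80, 0, 0, -0.25, 0, 0, 0]
    - [80, 0, 0, -0.45, 0, 0, 0]
    - [80, 0, 0, -0.75, 0, 0, 0]
    - [80, 0, 0, -0.95, 0, 0, 0]
    - [80, 0, 0, -0.95, 0, 0, 0]

```text
time_s: 11.55
position: [0.4374, -0.2186, 0.1514]
tcp_rot: [[0.866, 0.5, 0.007], [0.5, -0.866, -0.005], [0.003, 0.008, -1.0]]
force: [0.1, 0.2, 0.1]
opening: 0.92
grasp_force: 0.0
```

```bash
python3 - <<'E'
from h import *
for n in('top','scene'): print(n);c=cap(n,n+'3');clus(c)
print(read_state()['position'])
E
```

```text
top
[324. 174.] 354 ztop 0.110 c [0.652  0.0301] ext [0.028 0.025]
[359. 174.] 389 ztop 0.039 c [ 0.6563 -0.0551] ext [0.04  0.054]
[241. 188.] 329 ztop 0.094 c [0.6234 0.2244] ext [0.027 0.027]
[186. 207.] 523 ztop 0.140 c [0.5767 0.3561] ext [0.013 0.013]
[369. 245.] 1890 ztop 0.029 c [ 0.4779 -0.1079] ext [0.11  0.271]
[201. 267.] 271 ztop 0.061 c [0.4398 0.3197] ext [0.039 0.039]
[161. 274.] 294 ztop 0.061 c [0.4249 0.4102] ext [0.037 0.039]
[243. 283.] 949 ztop 0.093 c [0.3991 0.2177] ext [0.071 0.073]
[200. 302.] 275 ztop 0.061 c [0.3596 0.3193] ext [0.036 0.039]
scene
[338. 157.] 257 ztop 0.042 c [ 0.6257 -0.2695] ext [0.056 0.058]
[378. 204.] 2838 ztop 0.077 c [ 0.4316 -0.2156] ext [0.06 0.06]
[279. 202.] 918 ztop 0.107 c [0.6468 0.0324] ext [0.028 0.03 ]
[237. 262.] 683 ztop 0.092 c [0.6196 0.2279] ext [0.028 0.029]
[340. 293.] 1861 ztop 0.091 c [0.3945 0.2194] ext [0.074 0.077]
[218. 309.] 1152 ztop 0.134 c [0.5729 0.3589] ext [0.014 0.013]
[296. 328.] 562 ztop 0.059 c [0.4345 0.3211] ext [0.04  0.042]
[336. 344.] 599 ztop 0.059 c [0.3547 0.3222] ext [0.04  0.042]
[277. 368.] 654 ztop 0.059 c [0.4201 0.4123] ext [0.04  0.041]
[ 0.43553897 -0.21719621  0.14839252]
```

The jar is down (lid top at 77 mm, centred). Next is the phial.

Emit:
drive_tool:
  steps:
    - [60, 0.8, -0.61, 0, 0, 0, 0]
    - [60, 0.8, -0.61, 0, 0, 0, 0]
    - [60, 0.8, -0.61, 0, 0, 0, 0]

```text
time_s: 11.95
position: [0.4812, -0.1023, 0.1461]
tcp_rot: [[0.865, 0.502, -0.004], [0.502, -0.865, 0.003], [-0.002, -0.004, -1.0]]
force: [0.5, 0.5, 0.3]
opening: 0.743
grasp_force: 0.0
```

Emit:
drive_tool:
  steps:
    - [60, 0.8, -0.61, 0, 0, 0, 0]
    - [60, 0.8, -0.61, 0, 0, 0, 0]
    - [60, 0.8, -0.61, 0, 0, 0, 0]

```text
time_s: 12.25
position: [0.5283, 0.0093, 0.146]
tcp_rot: [[0.864, 0.503, -0.003], [0.503, -0.864, 0.002], [-0.001, -0.003, -1.0]]
force: [-0.1, -0.6, 0.2]
opening: 0.688
grasp_force: 0.0
```

Emit:
drive_tool:
  steps:
    - [60, 0.8, -0.61, 0, 0, 0, 0]
    - [60, 0.8, -0.61, 0, 0, 0, 0]
    - [60, 0.8, -0.61, 0, 0, 0, 0]

```text
time_s: 12.55
position: [0.5753, 0.1208, 0.1459]
tcp_rot: [[0.864, 0.503, -0.002], [0.503, -0.864, 0.001], [-0.001, -0.002, -1.0]]
force: [-0.8, -0.7, -0.5]
opening: 0.688
grasp_force: 0.0
```

Emit:
drive_tool:
  steps:
    - [60, 0.8, -0.61, 0, 0, 0, 0]
    - [60, 0.8, -0.61, 0, 0, 0, 0]
    - [60, 0.8, -0.61, 0, 0, 0, 0]
    - [60, 0.8, -0.61, 0, 0, 0, 0]
    - [60, 0.8, -0.61, 0, 0, 0, 0]
    - [60, 0.8, -0.61, 0, 0, 0, 0]
    - [60, 0.8, -0.61, 0, 0, 0, 0]

```text
time_s: 13.25
position: [0.6209, 0.2269, 0.1471]
tcp_rot: [[0.867, 0.499, -0.002], [0.499, -0.867, -0.001], [-0.002, -0.0, -1.0]]
force: [0.5, -0.4, -0.2]
opening: 0.688
grasp_force: 0.0
```

```bash
python3 - <<'E'
from h import *
c=cap('wrist','w4');clus(c,y0=.0);print(read_state()['position'])
E
```

```text
[124. 217.] 7047 ztop 0.139 c [0.5779 0.3576] ext [0.013 0.013]
[315. 245.] 3088 ztop 0.090 c [0.6228 0.2269] ext [0.029 0.029]
[247. 297.] 449 ztop 0.159 c [0.6068 0.2574] ext [0.017 0.018]
[380. 297.] 455 ztop 0.159 c [0.6397 0.2011] ext [0.023 0.01 ]
[516. 295.] 293 ztop 0.038 c [0.6663 0.0421] ext [0.012 0.018]
[0.62113534 0.22701701 0.14736747]
```

Emit:
drive_tool:
  steps:
    - [60, 0.01, 0, 0.2, 0, 0, 0]
    - [60, 0.01, 0, 0.4, 0, 0, 0]
    - [60, 0.01, 0, 0.55, 0, 0, 0]
    - [60, 0.01, 0, 0.67, 0, 0, 0]
    - [60, 0.01, 0, 0.725, 0, 0, 0]
    - [60, 0.01, 0, 0.725, 0, 0, 0]
    - [60, 0.01, 0, 0.725, 0, 0, 0]

```text
time_s: 14.0
position: [0.6232, 0.229, 0.0613]
tcp_rot: [[0.866, 0.5, 0.001], [0.5, -0.866, 0.0], [0.001, 0.0, -1.0]]
force: [-0.2, 0.0, -0.2]
opening: 0.692
grasp_force: 0.0
```

Emit:
drive_tool:
  steps:
    - [45, 0, 0, 0, 0, 0, 0]
    - [36, 0, 0, 0, 0, 0, 0]
    - [30, 0, 0, 0, 0, 0, 0]
    - [22, 0, 0, 0, 0, 0, 0]
    - [22, 0, 0, 0, 0, 0, 0]
    - [22, 0, 0, 0, 0, 0, 0]
    - [22, 0, 0, 0, 0, 0, 0]
    - [22, 0, 0, 0, 0, 0, 0]

```text
time_s: 14.8
position: [0.623, 0.2289, 0.061]
tcp_rot: [[0.866, 0.5, 0.001], [0.5, -0.866, -0.0], [0.001, 0.001, -1.0]]
force: [0.7, -1.0, 4.4]
opening: 0.404
grasp_force: 27.8
```

Emit:
drive_tool:
  steps:
    - [22, 0, 0, 0, 0, 0, 0]
    - [22, 0, 0, -0.04, 0, 0, 0]
    - [22, 0, 0, -0.12, 0, 0, 0]
    - [22, 0, 0, -0.25, 0, 0, 0]
    - [22, 0, 0, -0.4, 0, 0, 0]
    - [22, 0, 0, -0.55, 0, 0, 0]
    - [22, 0, 0, -0.6, 0, 0, 0]
    - [22, 0, 0, -0.6, 0, 0, 0]

```text
time_s: 15.6
position: [0.6234, 0.2293, 0.1344]
tcp_rot: [[0.866, 0.5, 0.003], [0.5, -0.866, 0.001], [0.003, 0.001, -1.0]]
force: [0.1, 0.2, -0.6]
opening: 0.402
grasp_force: 26.7
```

```bash
python3 - <<'E'
from h import *
c=cap('scene','s5');s=read_state();print(s['position'],s['opening'],s['grasp_force'])
im=c['color'][140:380,130:390]
cv2.imwrite('pics/cr5.png',cv2.resize(im,(650,600),interpolation=cv2.INTER_CUBIC))
E
```

```text
[0.62259631 0.22918438 0.1332207 ] 0.3996707870525829 26.69944231485715
```

View pics/cr5.png

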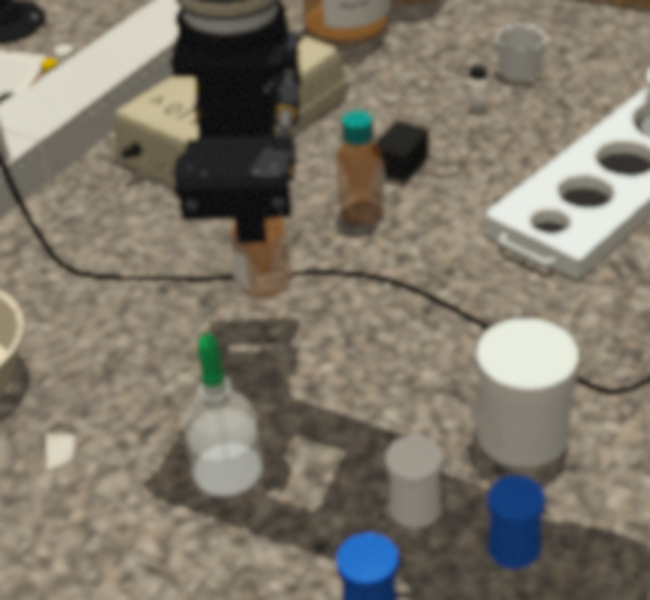

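Phial is held upright between the fingers (crop (265,240)), and nothing else was disturbed. Carrying it over.

Emit:
drive_tool:
  steps:
    - [22, -0.06, 0.04, 0, 0, 0, 0]
    - [22, -0.16, 0.11, 0, 0, 0, 0]
    - [22, -0.3, 0.21, 0, 0, 0, 0]
    - [22, -0.45, 0.315, 0, 0, 0, 0]
    - [22, -0.6, 0.42, 0, 0, 0, 0]
    - [22, -0.75, 0.53, 0, 0, 0, 0]
    - [22, -0.914, 0.64, 0, 0, 0, 0]

```text
time_s: 16.35
position: [0.5644, 0.1059, 0.1318]
tcp_rot: [[0.866, 0.5, -0.002], [0.5, -0.866, -0.0], [-0.002, -0.001, -1.0]]
force: [1.3, -0.1, -0.6]
opening: 0.402
grasp_force: 26.7
```

Emit:
drive_tool:
  steps:
    - [22, -0.15, 0.107, 0, 0, 0, 0]
    - [22, -0.3, 0.21, 0, 0, 0, 0]
    - [22, -0.45, 0.32, 0, 0, 0, 0]
    - [22, -0.6, 0.42, 0, 0, 0, 0]
    - [22, -0.75, 0.53, 0, 0, 0, 0]
    - [22, -0.914, 0.64, 0, 0, 0, 0]

```text
time_s: 16.95
position: [0.5077, -0.015, 0.132]
tcp_rot: [[0.866, 0.5, -0.002], [0.5, -0.866, 0.0], [-0.001, -0.001, -1.0]]
force: [0.4, -0.0, -0.0]
opening: 0.401
grasp_force: 26.7
```

Emit:
drive_tool:
  steps:
    - [22, -0.15, 0.107, 0, 0, 0, 0]
    - [22, -0.3, 0.21, 0, 0, 0, 0]
    - [22, -0.45, 0.32, 0, 0, 0, 0]
    - [22, -0.6, 0.42, 0, 0, 0, 0]
    - [22, -0.75, 0.53, 0, 0, 0, 0]
    - [22, -0.86, 0.6, 0, 0, 0, 0]
    - [22, -0.914, 0.64, 0, 0, 0, 0]
    - [22, -0.914, 0.64, 0, 0, 0, 0]

```text
time_s: 17.75
position: [0.4518, -0.1359, 0.1323]
tcp_rot: [[0.867, 0.498, -0.001], [0.498, -0.867, 0.0], [-0.001, -0.001, -1.0]]
force: [0.8, 0.1, -0.2]
opening: 0.404
grasp_force: 26.7
```

Emit:
drive_tool:
  steps:
    - [22, 0, 0, 0, 0, 0, 0]
    - [22, 0, 0, 0, 0, 0, 0]

```text
time_s: 17.95
position: [0.4529, -0.1345, 0.1325]
tcp_rot: [[0.866, 0.501, -0.0], [0.501, -0.866, 0.0], [-0.0, -0.0, -1.0]]
force: [-0.4, 0.4, -0.6]
opening: 0.399
grasp_force: 26.7
```

```bash
python3 - <<'E'
from h import *
c=cap('wrist','w6');s=read_state();print(s['position'],s['opening'],s['grasp_force'])
w=rack(c);print(w)
cv2.imwrite('pics/s6.png',cv2.resize(cap('scene')['color'][80:280,260:460],(600,600),interpolation=3)) if 0 else None
E
```

```text
[ 0.45296565 -0.13440727  0.13249854] 0.39669806245983974 26.700521897437284
((454.0564270019531, -122.87925720214844, 104.61360931396484, 290.15582275390625, -11.548286437988281), [array([ 435., -216.]), array([ 451.7, -134.6]), array([465.7, -66.1]), array([477.3,  -9.2])])
```

View pics/w6.png

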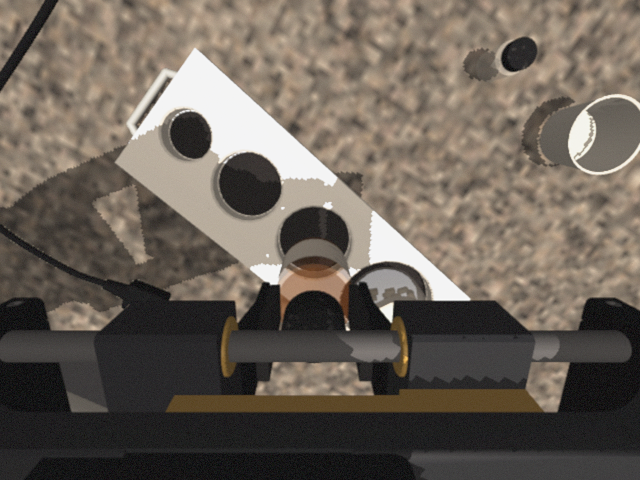

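Wrist view: the phial hangs upright over the 62 mm well (well at (315,235)). Lowering.

Emit:
drive_tool:
  steps:
    - [22, 0, 0, 0.06, 0, 0, 0]
    - [22, 0, 0, 0.14, 0, 0, 0]
    - [22, 0, 0, 0.22, 0, 0, 0]
    - [22, 0, 0, 0.3, 0, 0, 0]
    - [22, 0, 0, 0.38, 0, 0, 0]
    - [22, 0, 0, 0.44, 0, 0, 0]
    - [22, 0, 0, 0.48, 0, 0, 0]
    - [22, 0, 0, 0.5, 0, 0, 0]

```text
time_s: 18.8
position: [0.4527, -0.135, 0.0719]
tcp_rot: [[0.866, 0.5, -0.001], [0.5, -0.866, 0.0], [-0.0, -0.001, -1.0]]
force: [0.6, 0.8, 0.3]
opening: 0.402
grasp_force: 26.7
```

Emit:
drive_tool:
  steps:
    - [22, 0, 0, 0.006, 0, 0, 0]
    - [22, 0, 0, 0.012, 0, 0, 0]
    - [22, 0, 0, 0.018, 0, 0, 0]
    - [22, 0, 0, 0.018, 0, 0, 0]

```text
time_s: 19.2
position: [0.453, -0.1351, 0.0706]
tcp_rot: [[0.866, 0.5, 0.0], [0.5, -0.866, -0.0], [0.0, 0.0, -1.0]]
force: [0.3, 0.4, -1.0]
opening: 0.397
grasp_force: 26.7
```

Emit:
drive_tool:
  steps:
    - [22, 0, 0, 0.005, 0, 0, 0]
    - [22, 0, 0, 0.01, 0, 0, 0]
    - [22, 0, 0, 0.01, 0, 0, 0]

```text
time_s: 19.5
position: [0.4529, -0.135, 0.0692]
tcp_rot: [[0.866, 0.5, -0.0], [0.5, -0.866, 0.0], [-0.0, -0.0, -1.0]]
force: [-0.2, -0.3, -1.7]
opening: 0.4
grasp_force: 26.7
```

Emit:
drive_tool:
  steps:
    - [22, 0, 0, 0.004, 0, 0, 0]
    - [22, 0, 0, 0.008, 0, 0, 0]
    - [22, 0, 0, 0.008, 0, 0, 0]

```text
time_s: 19.8
position: [0.4529, -0.1353, 0.0689]
tcp_rot: [[0.866, 0.5, 0.0], [0.5, -0.866, -0.0], [-0.0, 0.001, -1.0]]
force: [-2.1, -0.4, 6.6]
opening: 0.4
grasp_force: 28.3
```

Emit:
drive_tool:
  steps:
    - [22, 0, 0, 0.004, 0, 0, 0]
    - [22, 0, 0, 0.008, 0, 0, 0]
    - [22, 0, 0, 0.008, 0, 0, 0]

```text
time_s: 20.1
position: [0.4529, -0.1354, 0.0688]
tcp_rot: [[0.866, 0.501, 0.001], [0.501, -0.866, -0.001], [-0.0, 0.001, -1.0]]
force: [-2.8, 0.3, 14.5]
opening: 0.399
grasp_force: 30.0
```

Emit:
drive_tool:
  steps:
    - [22, 0, 0, -0.01, 0, 0, 0]
    - [36, 0, 0, -0.01, 0, 0, 0]
    - [40, 0, 0, -0.01, 0, 0, 0]
    - [45, 0, 0, -0.01, 0, 0, 0]
    - [50, 0, 0, -0.01, 0, 0, 0]
    - [50, 0, 0, -0.01, 0, 0, 0]
    - [50, 0, 0, -0.01, 0, 0, 0]

```text
time_s: 20.8
position: [0.4528, -0.135, 0.0682]
tcp_rot: [[0.866, 0.5, -0.0], [0.5, -0.866, 0.0], [-0.0, -0.0, -1.0]]
force: [-0.7, -1.2, -0.5]
opening: 0.565
grasp_force: 0.0
```

Emit:
drive_tool:
  steps:
    - [50, 0, 0, -0.08, 0, 0, 0]
    - [50, 0, 0, -0.2, 0, 0, 0]
    - [50, 0, 0, -0.4, 0, 0, 0]
    - [50, 0, 0, -0.65, 0, 0, 0]
    - [60, 0, 0, -0.7, 0, 0, 0]

```text
time_s: 21.3
position: [0.4546, -0.1359, 0.1556]
tcp_rot: [[0.866, 0.5, 0.006], [0.5, -0.866, -0.003], [0.003, 0.006, -1.0]]
force: [1.1, -0.4, -0.1]
opening: 0.613
grasp_force: 0.0
```

Emit:
drive_tool:
  steps:
    - [60, 0.45, -0.84, 0, 0, 0, 0]
    - [60, 0.45, -0.84, 0, 0, 0, 0]
    - [60, 0.45, -0.84, 0, 0, 0, 0]

```text
time_s: 21.6
position: [0.4468, -0.017, 0.1523]
tcp_rot: [[0.865, 0.502, -0.003], [0.502, -0.865, 0.002], [-0.002, -0.003, -1.0]]
force: [-0.5, 0.0, 0.1]
opening: 0.685
grasp_force: 0.0
```

Emit:
drive_tool:
  steps:
    - [60, 0.45, -0.84, 0, 0, 0, 0]
    - [60, 0.45, -0.84, 0, 0, 0, 0]
    - [60, 0.45, -0.84, 0, 0, 0, 0]

```text
time_s: 21.9
position: [0.4439, 0.0972, 0.1523]
tcp_rot: [[0.864, 0.504, -0.002], [0.504, -0.864, 0.001], [-0.001, -0.002, -1.0]]
force: [1.1, 0.3, 0.1]
opening: 0.691
grasp_force: 0.0
```

Emit:
drive_tool:
  steps:
    - [60, 0.45, -0.84, 0, 0, 0, 0]
    - [60, 0.45, -0.84, 0, 0, 0, 0]
    - [60, 0.45, -0.84, 0, 0, 0, 0]

```text
time_s: 22.2
position: [0.4411, 0.2115, 0.1524]
tcp_rot: [[0.864, 0.504, 0.0], [0.504, -0.864, 0.001], [0.001, -0.001, -1.0]]
force: [-0.2, -0.9, -0.6]
opening: 0.689
grasp_force: 0.0
```

Emit:
drive_tool:
  steps:
    - [60, 0.45, -0.84, 0, 0, 0, 0]
    - [60, 0.45, -0.84, 0, 0, 0, 0]
    - [60, 0.45, -0.84, 0, 0, 0, 0]
    - [60, 0.45, -0.84, 0, 0, 0, 0]
    - [60, 0.45, -0.84, 0, 0, 0, 0]
    - [60, 0.45, -0.84, 0, 0, 0, 0]
    - [60, 0.45, -0.84, 0, 0, 0, 0]

```text
time_s: 22.9
position: [0.4384, 0.3204, 0.1524]
tcp_rot: [[0.867, 0.498, -0.001], [0.498, -0.867, -0.001], [-0.001, 0.0, -1.0]]
force: [0.2, 0.7, 0.7]
opening: 0.693
grasp_force: 0.0
```

```bash
python3 - <<'E'
from h import *
for n in('wrist','scene','top'): print(n);c=cap(n,n+'7');clus(c)
print(read_state()['position'])
E
```

```text
wrist
[372.  47.] 6179 ztop 0.138 c [0.5745 0.3579] ext [0.011 0.014]
[202. 202.] 2521 ztop 0.056 c [0.4235 0.4122] ext [0.04 0.04]
[312. 243.] 2153 ztop 0.056 c [0.4381 0.3212] ext [0.04 0.04]
[267. 308.] 1522 ztop 0.157 c [0.4242 0.3508] ext [0.017 0.018]
[378. 308.] 1554 ztop 0.157 c [0.4572 0.2947] ext [0.023 0.01 ]
[376. 379.] 1277 ztop 0.087 c [0.378  0.2274] ext [0.032 0.052]
scene
[338. 157.] 260 ztop 0.042 c [ 0.6253 -0.2719] ext [0.053 0.057]
[378. 203.] 3128 ztop 0.080 c [ 0.4327 -0.1836] ext [0.06  0.129]
[340. 293.] 1867 ztop 0.091 c [0.3943 0.2204] ext [0.073 0.078]
[218. 309.] 1150 ztop 0.133 c [0.5727 0.3591] ext [0.013 0.014]
[296. 328.] 557 ztop 0.059 c [0.4349 0.3211] ext [0.04  0.041]
[336. 344.] 599 ztop 0.059 c [0.3551 0.3213] ext [0.04  0.041]
[277. 368.] 650 ztop 0.059 c [0.4207 0.4122] ext [0.041 0.04 ]
top
[324. 174.] 358 ztop 0.110 c [0.6519 0.0302] ext [0.028 0.025]
[359. 174.] 392 ztop 0.039 c [ 0.6568 -0.0548] ext [0.04  0.054]
[186. 207.] 523 ztop 0.139 c [0.5771 0.3558] ext [0.013 0.012]
[394. 257.] 4353 ztop 0.080 c [ 0.4383 -0.1848] ext [0.063 0.127]
[243. 283.] 942 ztop 0.093 c [0.3991 0.218 ] ext [0.071 0.073]
[0.43851275 0.32113119 0.15255701]
```

Emit:
drive_tool:
  steps:
    - [60, 0, 0, 0.25, 0, 0, 0]
    - [60, 0, 0, 0.5, 0, 0, 0]
    - [60, 0, 0, 0.65, 0, 0, 0]
    - [60, 0, 0, 0.75, 0, 0, 0]
    - [60, 0, 0, 0.85, 0, 0, 0]
    - [60, 0, 0, 0.95, 0, 0, 0]
    - [60, 0, 0, 1.0, 0, 0, 0]
    - [60, 0, 0, 1.0, 0, 0, 0]

```text
time_s: 23.85
position: [0.438, 0.322, 0.0318]
tcp_rot: [[0.866, 0.5, -0.001], [0.5, -0.866, -0.0], [-0.001, -0.0, -1.0]]
force: [-1.3, -0.0, 0.3]
opening: 0.69
grasp_force: 0.0
```

Emit:
drive_tool:
  steps:
    - [50, 0, 0, 0.01, 0, 0, 0]
    - [44, 0, 0, 0.01, 0, 0, 0]
    - [40, 0, 0, 0.01, 0, 0, 0]
    - [34, 0, 0, 0.01, 0, 0, 0]
    - [34, 0, 0, 0.01, 0, 0, 0]
    - [34, 0, 0, 0.01, 0, 0, 0]
    - [34, 0, 0, 0.01, 0, 0, 0]
    - [34, 0, 0, 0.01, 0, 0, 0]

```text
time_s: 24.65
position: [0.4386, 0.3223, 0.0316]
tcp_rot: [[0.866, 0.5, 0.001], [0.5, -0.866, 0.0], [0.001, 0.0, -1.0]]
force: [-0.4, -0.2, 5.1]
opening: 0.438
grasp_force: 30.0
```

Emit:
drive_tool:
  steps:
    - [34, 0, 0, 0, 0, 0, 0]
    - [34, 0, 0, -0.04, 0, 0, 0]
    - [34, 0, 0, -0.12, 0, 0, 0]
    - [34, 0, 0, -0.25, 0, 0, 0]
    - [34, 0, 0, -0.4, 0, 0, 0]
    - [34, 0, 0, -0.55, 0, 0, 0]
    - [34, 0, 0, -0.7, 0, 0, 0]
    - [34, 0, 0, -0.7, 0, 0, 0]

```text
time_s: 25.45
position: [0.4397, 0.3229, 0.1178]
tcp_rot: [[0.866, 0.5, 0.005], [0.5, -0.866, 0.002], [0.005, 0.0, -1.0]]
force: [0.5, 0.7, 0.2]
opening: 0.441
grasp_force: 30.0
```

Emit:
drive_tool:
  steps:
    - [34, 0, 0, -0.12, 0, 0, 0]
    - [34, -0.04, 0.08, -0.25, 0, 0, 0]
    - [34, -0.12, 0.24, -0.25, 0, 0, 0]
    - [34, -0.2, 0.41, -0.25, 0, 0, 0]
    - [34, -0.29, 0.59, -0.25, 0, 0, 0]
    - [34, -0.38, 0.78, -0.25, 0, 0, 0]
    - [34, -0.48, 0.975, -0.25, 0, 0, 0]

```text
time_s: 26.15
position: [0.4463, 0.1911, 0.1446]
tcp_rot: [[0.866, 0.501, -0.001], [0.501, -0.866, -0.0], [-0.001, -0.0, -1.0]]
force: [0.9, 0.2, 0.2]
opening: 0.443
grasp_force: 30.0
```

Emit:
drive_tool:
  steps:
    - [34, -0.08, 0.16, 0, 0, 0, 0]
    - [34, -0.16, 0.33, 0, 0, 0, 0]
    - [34, -0.24, 0.49, 0, 0, 0, 0]
    - [34, -0.32, 0.65, 0, 0, 0, 0]
    - [34, -0.4, 0.81, 0, 0, 0, 0]
    - [34, -0.48, 0.975, 0, 0, 0, 0]

```text
time_s: 26.75
position: [0.4548, 0.0611, 0.1446]
tcp_rot: [[0.866, 0.5, -0.002], [0.5, -0.866, 0.0], [-0.001, -0.001, -1.0]]
force: [0.6, 0.1, -0.6]
opening: 0.445
grasp_force: 30.0
```

Emit:
drive_tool:
  steps:
    - [34, -0.08, 0.16, 0, 0, 0, 0]
    - [34, -0.16, 0.33, 0, 0, 0, 0]
    - [34, -0.24, 0.49, 0, 0, 0, 0]
    - [34, -0.32, 0.65, 0, 0, 0, 0]
    - [34, -0.4, 0.81, 0, 0, 0, 0]
    - [34, -0.45, 0.92, 0, 0, 0, 0]
    - [34, -0.48, 0.975, 0, 0, 0, 0]
    - [34, -0.48, 0.975, 0, 0, 0, 0]

```text
time_s: 27.55
position: [0.4641, -0.0688, 0.145]
tcp_rot: [[0.867, 0.499, -0.0], [0.499, -0.867, 0.0], [-0.0, -0.0, -1.0]]
force: [0.1, 0.1, -0.3]
opening: 0.44
grasp_force: 30.0
```

Emit:
drive_tool:
  steps:
    - [34, 0, 0, 0, 0, 0, 0]
    - [34, 0, 0, 0, 0, 0, 0]

```text
time_s: 27.75
position: [0.4638, -0.0674, 0.1452]
tcp_rot: [[0.865, 0.501, -0.001], [0.501, -0.865, 0.0], [-0.0, -0.001, -1.0]]
force: [-0.4, 0.3, -0.5]
opening: 0.44
grasp_force: 30.0
```

```bash
python3 - <<'E'
from h import *
c=cap('wrist','w8');s=read_state();print(s['position'],s['opening'],s['grasp_force'])
print(rack(c))
c=cap('scene','s8')
cv2.imwrite('pics/cr8.png',cv2.resize(np.hstack([c['color'][100:300,250:450]]),(500,500),interpolation=2)) 
a=cv2.resize(c['color'][80:280,270:470],(400,400),interpolation=2);b=cv2.resize(load('w8')['color'],(400,300));b=np.vstack([b,np.zeros((100,400,3),np.uint8)])
cv2.imwrite('pics/m8.png',np.hstack([a,b]))
E
```

```text
[ 0.46387329 -0.06737976  0.14521577] 0.4385492290477921 29.999958527068884
((459.71966552734375, -95.2586898803711, 104.44615173339844, 233.1559600830078, -11.535575866699219), [array([ 440.7, -188.3]), array([ 457.3, -107. ]), array([471.3, -38.4]), array([482.9,  18.4])])
```

View pics/m8.png

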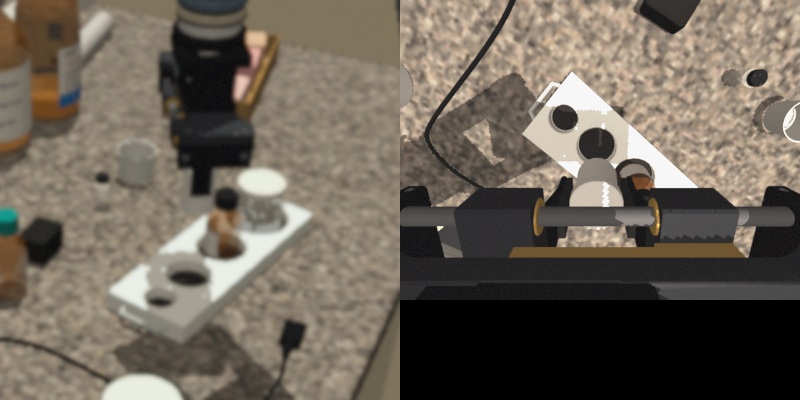

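The left pane shows the jar and phial upright in their wells. The right shows the pot over the 54 mm well (pane (197,145)). Lowering the pot.

Emit:
drive_tool:
  steps:
    - [34, 0.01, 0, 0.12, 0, 0, 0]
    - [34, 0.01, 0, 0.28, 0, 0, 0]
    - [34, 0.01, 0, 0.44, 0, 0, 0]
    - [34, 0.01, 0, 0.58, 0, 0, 0]
    - [34, 0.01, 0, 0.7, 0, 0, 0]
    - [34, 0.01, 0, 0.78, 0, 0, 0]
    - [34, 0.01, 0, 0.83, 0, 0, 0]
    - [34, 0.01, 0, 0.85, 0, 0, 0]

```text
time_s: 28.65
position: [0.4652, -0.0674, 0.0429]
tcp_rot: [[0.866, 0.5, -0.0], [0.5, -0.866, 0.0], [-0.0, -0.0, -1.0]]
force: [-0.0, 0.1, -1.0]
opening: 0.442
grasp_force: 30.0
```

Emit:
drive_tool:
  steps:
    - [34, 0, 0, 0.005, 0, 0, 0]
    - [34, 0, 0, 0.01, 0, 0, 0]
    - [34, 0, 0, 0.015, 0, 0, 0]
    - [34, 0, 0, 0.015, 0, 0, 0]

```text
time_s: 29.05
position: [0.4654, -0.0677, 0.0418]
tcp_rot: [[0.866, 0.5, 0.001], [0.5, -0.866, -0.0], [0.0, 0.001, -1.0]]
force: [-0.3, -0.3, -0.2]
opening: 0.441
grasp_force: 30.0
```

Emit:
drive_tool:
  steps:
    - [34, 0, 0, 0.004, 0, 0, 0]
    - [34, 0, 0, 0.008, 0, 0, 0]
    - [34, 0, 0, 0.008, 0, 0, 0]

```text
time_s: 29.35
position: [0.4652, -0.0677, 0.0405]
tcp_rot: [[0.866, 0.5, 0.0], [0.5, -0.866, -0.0], [0.0, 0.0, -1.0]]
force: [0.6, 0.9, 0.1]
opening: 0.443
grasp_force: 30.0
```

Emit:
drive_tool:
  steps:
    - [34, 0, 0, 0.004, 0, 0, 0]
    - [34, 0, 0, 0.008, 0, 0, 0]
    - [34, 0, 0, 0.008, 0, 0, 0]

```text
time_s: 29.65
position: [0.4653, -0.0677, 0.0396]
tcp_rot: [[0.866, 0.5, 0.0], [0.5, -0.866, -0.0], [0.0, 0.0, -1.0]]
force: [-0.0, 0.3, 1.2]
opening: 0.445
grasp_force: 30.0
```

Emit:
drive_tool:
  steps:
    - [34, 0, 0, 0.004, 0, 0, 0]
    - [34, 0, 0, 0.008, 0, 0, 0]
    - [34, 0, 0, 0.008, 0, 0, 0]

```text
time_s: 29.95
position: [0.4654, -0.0677, 0.0395]
tcp_rot: [[0.866, 0.5, 0.001], [0.5, -0.866, -0.0], [0.0, 0.001, -1.0]]
force: [-1.0, 0.7, 10.1]
opening: 0.439
grasp_force: 30.0
```

Emit:
drive_tool:
  steps:
    - [34, 0, 0, -0.006, 0, 0, 0]
    - [40, 0, 0, -0.006, 0, 0, 0]
    - [44, 0, 0, -0.006, 0, 0, 0]
    - [48, 0, 0, -0.006, 0, 0, 0]
    - [50, 0, 0, -0.006, 0, 0, 0]
    - [50, 0, 0, -0.006, 0, 0, 0]

```text
time_s: 30.55
position: [0.4651, -0.0676, 0.0391]
tcp_rot: [[0.866, 0.5, -0.0], [0.5, -0.866, 0.0], [-0.0, -0.0, -1.0]]
force: [-0.1, 1.1, 0.1]
opening: 0.568
grasp_force: 0.0
```

Emit:
drive_tool:
  steps:
    - [50, 0, 0, -0.06, 0, 0, 0]
    - [50, 0, 0, -0.15, 0, 0, 0]
    - [50, 0, 0, -0.3, 0, 0, 0]
    - [50, 0, 0, -0.6, 0, 0, 0]
    - [50, 0, 0, -0.93, 0, 0, 0]
    - [50, 0, 0, -0.93, 0, 0, 0]

```text
time_s: 31.15
position: [0.4686, -0.0688, 0.1561]
tcp_rot: [[0.866, 0.5, 0.011], [0.5, -0.866, -0.004], [0.007, 0.009, -1.0]]
force: [0.9, 0.1, -0.2]
opening: 0.572
grasp_force: 0.0
```

Emit:
drive_tool:
  steps:
    - [50, 0.37, 0.77, 0, 0, 0, 0]
    - [50, 0.37, 0.77, 0, 0, 0, 0]
    - [50, 0.37, 0.77, 0, 0, 0, 0]

```text
time_s: 31.45
position: [0.5564, -0.13, 0.1522]
tcp_rot: [[0.867, 0.499, 0.01], [0.499, -0.867, -0.005], [0.006, 0.009, -1.0]]
force: [-0.2, -0.7, 0.2]
opening: 0.574
grasp_force: 0.0
```

Emit:
drive_tool:
  steps:
    - [50, 0.37, 0.77, 0, 0, 0, 0]
    - [50, 0.37, 0.77, 0, 0, 0, 0]
    - [50, 0.37, 0.77, 0, 0, 0, 0]
    - [50, 0.37, 0.77, 0, 0, 0, 0]
    - [50, 0.37, 0.77, 0, 0, 0, 0]
    - [50, 0.37, 0.77, 0, 0, 0, 0]
    - [50, 0.37, 0.77, 0, 0, 0, 0]

```text
time_s: 32.15
position: [0.6335, -0.1823, 0.1511]
tcp_rot: [[0.866, 0.501, -0.001], [0.501, -0.866, 0.001], [-0.001, -0.001, -1.0]]
force: [-0.3, 0.0, 0.0]
opening: 0.578
grasp_force: 0.0
```

```bash
python3 - <<'E'
from h import *
for n in('wrist','scene'): print(n);c=cap(n,n+'9');clus(c,y1=.1)
print(read_state()['position'])
E
```

```text
wrist
[54. 74.] 6726 ztop 0.104 c [0.6521 0.0236] ext [0.027 0.016]
[186. 134.] 3849 ztop 0.033 c [ 0.6562 -0.0539] ext [0.04  0.055]
[316. 237.] 643 ztop 0.044 c [ 0.6365 -0.1834] ext [0.019 0.019]
[ 83. 279.] 5728 ztop 0.023 c [ 0.4827 -0.0353] ext [0.105 0.122]
[396. 290.] 1147 ztop 0.158 c [ 0.6499 -0.2036] ext [0.022 0.009]
[257. 295.] 297 ztop 0.160 c [ 0.6223 -0.1561] ext [0.017 0.018]
[270. 381.] 548 ztop 0.023 c [ 0.4821 -0.2242] ext [0.021 0.056]
[249. 391.] 217 ztop 0.031 c [ 0.4622 -0.2071] ext [0.011 0.026]
scene
[338. 157.] 257 ztop 0.042 c [ 0.6253 -0.2718] ext [0.054 0.057]
[378. 204.] 3297 ztop 0.080 c [ 0.4324 -0.1829] ext [0.06  0.129]
[279. 202.] 916 ztop 0.107 c [0.6464 0.0313] ext [0.028 0.032]
[ 0.63402921 -0.18265551  0.15120051]
```

View pics/wrist9.png

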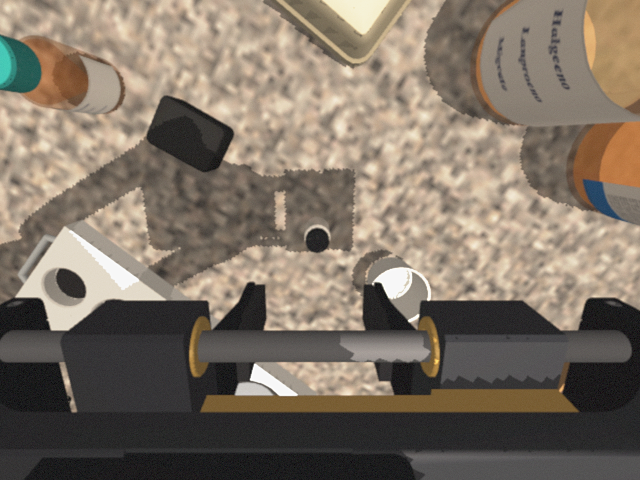

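Wrist view: vial cap at (317,238), cup at (400,290), clear of the fingers. Big bottles are at upper right, so I'll check the clearance to the gripper body.

```bash
python3 - <<'E'
from h import *
R=np.array([[.866,.5],[.5,-.866]])
for n in('top','scene','wrist9'):
    W=pts(load(n)).reshape(-1,3);W=W[(W[:,2]>.08)&(W[:,2]<.3)&(W[:,0]>.6)&(W[:,1]<0)&(W[:,1]>-.45)]
    if n=='wrist9': W=W[W[:,2]<.13]
    q=(W[:,:2]-[.6355,-.1835])@R
    s=(abs(q[:,1])<.12)&(q[:,0]>.03);print(n,W[:,0].min(),q[s][:,0].min(initial=9), np.sum((abs(q[:,0])<.045)&(abs(q[:,1])<.105)))
E
```

```text
top 0.7717719028547559 0.13547724409386436 0
scene 0.7662530426385878 0.1168145044112238 0
wrist9 0.7903002763588666 0.13224957844837615 0
```

Emit:
drive_tool:
  steps:
    - [50, 0.005, 0.01, 0.25, 0, 0, 0]
    - [50, 0.005, 0.01, 0.5, 0, 0, 0]
    - [50, 0.005, 0.01, 0.65, 0, 0, 0]
    - [50, 0.005, 0.01, 0.75, 0, 0, 0]
    - [50, 0.005, 0.01, 0.85, 0, 0, 0]
    - [50, 0.005, 0.01, 0.95, 0, 0, 0]
    - [50, 0.005, 0.01, 1.0, 0, 0, 0]
    - [50, 0.005, 0.01, 1.0, 0, 0, 0]

```text
time_s: 33.05
position: [0.6352, -0.1838, 0.0301]
tcp_rot: [[0.866, 0.5, -0.001], [0.5, -0.866, 0.001], [-0.001, -0.001, -1.0]]
force: [-0.3, 0.7, -0.5]
opening: 0.574
grasp_force: 0.0
```

Emit:
drive_tool:
  steps:
    - [50, 0, 0, 0.04, 0, 0, 0]
    - [40, 0, 0, 0.08, 0, 0, 0]
    - [32, 0, 0, 0.08, 0, 0, 0]
    - [26, 0, 0, 0.08, 0, 0, 0]
    - [22, 0, 0, 0.08, 0, 0, 0]
    - [14, 0, 0, 0.08, 0, 0, 0]
    - [14, 0, 0, 0.08, 0, 0, 0]
    - [14, 0, 0, 0.08, 0, 0, 0]

```text
time_s: 33.85
position: [0.6359, -0.1841, 0.0215]
tcp_rot: [[0.866, 0.5, 0.0], [0.5, -0.866, -0.0], [0.0, 0.0, -1.0]]
force: [-0.5, 0.0, 0.5]
opening: 0.232
grasp_force: 30.0
```

Emit:
drive_tool:
  steps:
    - [14, 0, 0, 0, 0, 0, 0]
    - [14, 0, 0, 0, 0, 0, 0]
    - [14, 0, 0, 0, 0, 0, 0]

```text
time_s: 34.15
position: [0.6359, -0.1841, 0.0215]
tcp_rot: [[0.866, 0.5, 0.0], [0.5, -0.866, -0.0], [0.0, 0.0, -1.0]]
force: [0.4, 1.0, 2.2]
opening: 0.235
grasp_force: 30.0
```

Emit:
drive_tool:
  steps:
    - [14, 0, 0, -0.04, 0, 0, 0]
    - [14, 0, 0, -0.12, 0, 0, 0]
    - [14, 0, 0, -0.25, 0, 0, 0]
    - [14, 0, 0, -0.4, 0, 0, 0]
    - [14, 0, 0, -0.55, 0, 0, 0]
    - [14, 0, 0, -0.6, 0, 0, 0]
    - [14, 0, 0, -0.6, 0, 0, 0]

```text
time_s: 34.85
position: [0.6367, -0.1845, 0.0954]
tcp_rot: [[0.866, 0.5, 0.003], [0.5, -0.866, -0.002], [0.002, 0.003, -1.0]]
force: [1.1, 0.4, -0.6]
opening: 0.237
grasp_force: 30.0
```

Emit:
drive_tool:
  steps:
    - [14, -0.02, -0.08, -0.05, 0, 0, 0]
    - [14, -0.05, -0.22, -0.1, 0, 0, 0]
    - [14, -0.08, -0.38, -0.1, 0, 0, 0]
    - [14, -0.12, -0.54, -0.1, 0, 0, 0]
    - [14, -0.16, -0.7, -0.1, 0, 0, 0]
    - [14, -0.19, -0.84, -0.1, 0, 0, 0]
    - [14, -0.21, -0.957, -0.1, 0, 0, 0]

```text
time_s: 35.55
position: [0.5542, -0.0956, 0.1047]
tcp_rot: [[0.866, 0.5, -0.003], [0.5, -0.866, 0.001], [-0.002, -0.002, -1.0]]
force: [-0.1, 0.4, -0.9]
opening: 0.236
grasp_force: 30.0
```

Emit:
drive_tool:
  steps:
    - [14, -0.03, -0.15, 0, 0, 0, 0]
    - [14, -0.07, -0.32, 0, 0, 0, 0]
    - [14, -0.11, -0.5, 0, 0, 0, 0]
    - [14, -0.15, -0.67, 0, 0, 0, 0]
    - [14, -0.18, -0.82, 0, 0, 0, 0]
    - [14, -0.2, -0.92, 0, 0, 0, 0]
    - [14, -0.212, -0.957, 0, 0, 0, 0]
    - [14, -0.212, -0.957, 0, 0, 0, 0]

```text
time_s: 36.35
position: [0.4767, -0.0101, 0.1053]
tcp_rot: [[0.866, 0.501, -0.0], [0.501, -0.866, -0.0], [-0.0, -0.0, -1.0]]
force: [0.3, 0.7, 0.2]
opening: 0.238
grasp_force: 30.0
```

Emit:
drive_tool:
  steps:
    - [14, 0, 0, 0, 0, 0, 0]
    - [14, 0, 0, 0, 0, 0, 0]

```text
time_s: 36.55
position: [0.4779, -0.0111, 0.1054]
tcp_rot: [[0.866, 0.5, 0.001], [0.5, -0.866, -0.0], [0.001, 0.001, -1.0]]
force: [-0.2, 0.4, -0.3]
opening: 0.238
grasp_force: 30.0
```

```bash
python3 - <<'E'
from h import *
c=cap('wrist','w10');s=read_state();print(s['position'],s['opening'],s['grasp_force'],s['tcp_rot'])
c=cap('scene','s10')
a=cv2.resize(c['color'][110:280,290:460],(400,400),interpolation=2);b=cv2.resize(load('w10')['color'],(400,300));b=np.vstack([b,np.zeros((100,400,3),np.uint8)])
cv2.imwrite('pics/m10.png',np.hstack([a,b]))
E
```

```text
[ 0.47775497 -0.01105265  0.10532704] 0.23713030448780337 29.991005447809584 [[ 8.66262402e-01  4.99588382e-01  9.47981990e-04]
 [ 4.99588831e-01 -8.66262610e-01 -3.01509084e-04]
 [ 6.70570917e-04  7.34787199e-04 -9.99999505e-01]]
```

View pics/m10.png

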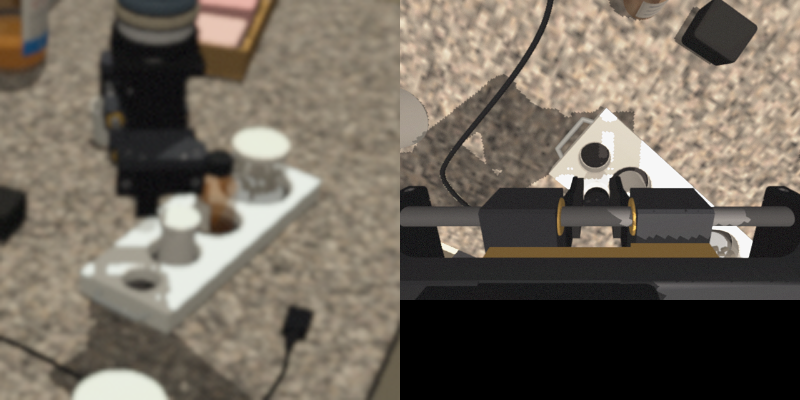

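Left: three containers upright in the rack. Right: the vial above the 38 mm well (pane (195,155)). Lowering it.

Emit:
drive_tool:
  steps:
    - [14, -0.005, 0, 0.08, 0, 0, 0]
    - [14, -0.005, 0, 0.2, 0, 0, 0]
    - [14, -0.005, 0, 0.32, 0, 0, 0]
    - [14, -0.005, 0, 0.42, 0, 0, 0]
    - [14, -0.005, 0, 0.5, 0, 0, 0]
    - [14, -0.005, 0, 0.56, 0, 0, 0]
    - [14, -0.005, 0, 0.59, 0, 0, 0]
    - [14, -0.005, 0, 0.6, 0, 0, 0]

```text
time_s: 37.45
position: [0.4763, -0.0107, 0.0329]
tcp_rot: [[0.866, 0.5, -0.0], [0.5, -0.866, 0.0], [-0.0, -0.0, -1.0]]
force: [0.4, 0.4, -0.1]
opening: 0.238
grasp_force: 30.0
```

Emit:
drive_tool:
  steps:
    - [14, 0, 0, 0.005, 0, 0, 0]
    - [14, 0, 0, 0.01, 0, 0, 0]
    - [14, 0, 0, 0.015, 0, 0, 0]
    - [14, 0, 0, 0.015, 0, 0, 0]

```text
time_s: 37.85
position: [0.4766, -0.0108, 0.0318]
tcp_rot: [[0.866, 0.5, 0.001], [0.5, -0.866, -0.0], [0.0, 0.0, -1.0]]
force: [0.3, 0.4, 0.0]
opening: 0.236
grasp_force: 30.0
```

Emit:
drive_tool:
  steps:
    - [14, 0, 0, 0.004, 0, 0, 0]
    - [14, 0, 0, 0.008, 0, 0, 0]
    - [14, 0, 0, 0.008, 0, 0, 0]

```text
time_s: 38.15
position: [0.4764, -0.0107, 0.0305]
tcp_rot: [[0.866, 0.5, -0.0], [0.5, -0.866, 0.0], [-0.0, -0.0, -1.0]]
force: [-0.4, 0.3, -0.5]
opening: 0.235
grasp_force: 30.0
```

Emit:
drive_tool:
  steps:
    - [14, 0, 0, 0.004, 0, 0, 0]
    - [14, 0, 0, 0.008, 0, 0, 0]
    - [14, 0, 0, 0.008, 0, 0, 0]

```text
time_s: 38.45
position: [0.4764, -0.0107, 0.0295]
tcp_rot: [[0.866, 0.5, -0.0], [0.5, -0.866, 0.0], [-0.0, -0.0, -1.0]]
force: [0.2, 0.8, -0.5]
opening: 0.235
grasp_force: 30.0
```

Emit:
drive_tool:
  steps:
    - [14, 0, 0, 0.004, 0, 0, 0]
    - [14, 0, 0, 0.006, 0, 0, 0]
    - [14, 0, 0, 0.006, 0, 0, 0]

```text
time_s: 38.75
position: [0.4765, -0.0107, 0.0294]
tcp_rot: [[0.866, 0.5, 0.0], [0.5, -0.866, -0.0], [0.0, 0.0, -1.0]]
force: [0.1, 0.2, 5.7]
opening: 0.236
grasp_force: 30.0
```

Emit:
drive_tool:
  steps:
    - [14, 0, 0, -0.005, 0, 0, 0]
    - [22, 0, 0, -0.005, 0, 0, 0]
    - [26, 0, 0, -0.005, 0, 0, 0]
    - [30, 0, 0, -0.005, 0, 0, 0]
    - [34, 0, 0, -0.005, 0, 0, 0]
    - [34, 0, 0, -0.005, 0, 0, 0]

```text
time_s: 39.35
position: [0.4764, -0.0107, 0.0294]
tcp_rot: [[0.866, 0.5, -0.0], [0.5, -0.866, 0.0], [-0.0, -0.0, -1.0]]
force: [0.3, -0.5, -0.3]
opening: 0.379
grasp_force: 0.0
```

Emit:
drive_tool:
  steps:
    - [34, 0, 0, -0.05, 0, 0, 0]
    - [34, 0, 0, -0.12, 0, 0, 0]
    - [34, 0, 0, -0.25, 0, 0, 0]
    - [34, 0, 0, -0.5, 0, 0, 0]
    - [34, 0, 0, -0.8, 0, 0, 0]
    - [34, 0, 0, -1, 0, 0, 0]

```text
time_s: 39.95
position: [0.477, -0.0108, 0.1522]
tcp_rot: [[0.866, 0.5, 0.003], [0.5, -0.866, -0.001], [0.002, 0.002, -1.0]]
force: [0.7, 0.5, -0.2]
opening: 0.393
grasp_force: 0.0
```

Emit:
drive_tool:
  steps:
    - [34, 0, -0.5, -0.5, 0, 0, 0]
    - [34, 0, -1, -0.8, 0, 0, 0]
    - [34, 0, -1, -0.8, 0, 0, 0]
    - [34, 0, -1, -0.8, 0, 0, 0]
    - [34, 0, -1, -0.8, 0, 0, 0]
    - [34, 0, -1, -0.8, 0, 0, 0]

```text
time_s: 40.55
position: [0.4165, 0.0927, 0.2453]
tcp_rot: [[0.866, 0.5, 0.0], [0.5, -0.866, -0.0], [-0.0, 0.0, -1.0]]
force: [-0.3, 0.4, -0.7]
opening: 0.394
grasp_force: 0.0
```

```bash
python3 - <<'E'
from h import *
s=cap('scene','s11');t=cap('top','t11')
a=cv2.resize(s['color'][110:290,280:460],(400,400),interpolation=2);b=cv2.resize(t['color'][150:330,300:480],(400,400),interpolation=2)
cv2.imwrite('pics/m11.png',np.hstack([a,b]))
for c in(s,t):
    print();clus(c,zmin=.035)
    clus(c,zmin=.028,x0=.45,x1=.5,y0=-.04,y1=.03)
E
```

```text
[387. 188.] 1327 ztop 0.098 c [ 0.4481 -0.1353] ext [0.028 0.032]
[274. 202.] 561 ztop 0.108 c [0.6466 0.0323] ext [0.027 0.028]
[340. 291.] 1666 ztop 0.091 c [0.3946 0.2195] ext [0.074 0.076]
[217. 306.] 988 ztop 0.136 c [0.5723 0.3589] ext [0.013 0.014]
[336. 341.] 473 ztop 0.059 c [0.3549 0.3214] ext [0.04  0.041]
[277. 366.] 526 ztop 0.059 c [0.4207 0.4118] ext [0.041 0.04 ]

[324. 173.] 330 ztop 0.110 c [0.6514 0.0301] ext [0.028 0.025]
[186. 207.] 487 ztop 0.141 c [0.5768 0.3559] ext [0.012 0.011]
[370. 251.] 248 ztop 0.069 c [ 0.4656 -0.0698] ext [0.037 0.039]
[398. 256.] 317 ztop 0.103 c [ 0.4521 -0.1375] ext [0.027 0.028]
[434. 263.] 666 ztop 0.081 c [ 0.4352 -0.2189] ext [0.057 0.058]
[160. 274.] 264 ztop 0.061 c [0.4249 0.4104] ext [0.037 0.039]
[234. 283.] 394 ztop 0.093 c [0.3993 0.2352] ext [0.071 0.038]
[199. 302.] 258 ztop 0.061 c [0.3596 0.3196] ext [0.036 0.038]
```

View pics/m11.png

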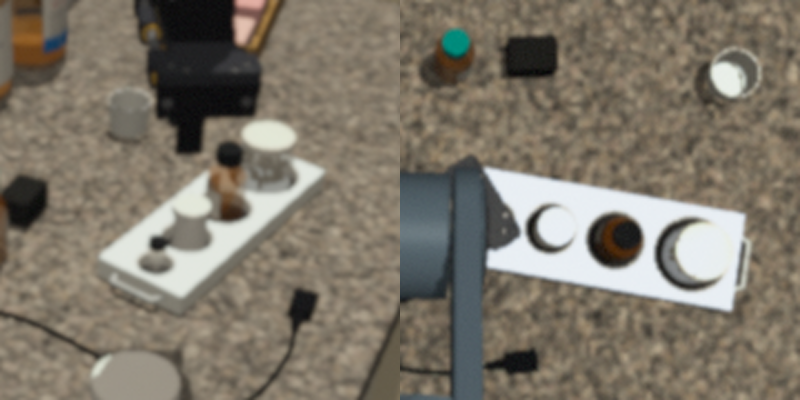

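All four containers stand upright in their wells, at about (155,255), (190,225), (230,190) and (268,155) in the left pane. The look-alikes haven't moved.

```bash
python3 -c "
from rig import order
print(order.hand_in())"
```

```text
the job is handed in; nothing more can be done
None
```

The jar, amber phial, white pot and small vial are each upright in their wells; the look-alikes and dropping bottle were not touched, and the job was handed in at about 41 s of the 144 s allowed.

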